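# Battery out from behind the containers

### The arm

A 6-joint arm with a two-finger parallel gripper is mounted at the origin on the work surface. World frame = base frame: x ahead of the robot, y to its left, z up, the work surface at z = 0. Lengths are in m, angles in rad, forces in N, time in s.
With the tool pointing down it reaches from about 0.25 to 0.85 m from the base axis. Payload 12.5 kg.
Tool frame: the origin (TCP) lies at the very end of the fingers, on their centre line; the grasp point (between the pads) lies 19 mm behind it; z points along the fingers, y is the line along which they close (so a half turn about z gives the same grasp; the last joint's range is limited). The gripper opens to 93 mm and grips with 3 to 60 N. Pads are 15 mm wide; open, the fingers measure 128 mm over their backs; the gripper's body (75 mm by 188 mm) begins 65 mm behind the grasp point.
Start: joints at [1.215, 0.351, 1.652, -0, 1.139, -0.085], TCP at [0.147, 0.53, 0.219] pointing down, gripper open.
Joint ranges: [-2.75, 2.75], [-0.79, 2.1], [0.01, 2.65], [-1.57, 4.71], [0.07, 3.14], [-2.87, 2.87]. Speed limits (rad/s): [2.22, 2.22, 2.79, 3.14, 3.14, 3.14].

### API

Orientations are given as a rotation vector (axis times angle).
In Python, from rig import robot gives the robot as it stands.
- The arm moves only by the tool move_arm, never from a script. Its argument "motion" is one flat list of numbers, 7 for each row, row after row: the shift along the world's x, y, z each as a share of 3 cm, from -1 to 1, then the turn, a rotation vector about the world's x, y, z each as a share of 5 degrees, from -1 to 1, then the opening, from -1 (shut) to 1 (fully open). In form: [dx, dy, dz, wx, wy, wz, hand, dx, dy, dz, wx, wy, wz, hand, ...]. A call has exactly 5 rows; each row shifts and turns the commanded pose from where the row before left it; what a row does not reach is not made up. A row lasts 1/8 s, in which the tool goes at most 62.5 mm and 10.7 degrees, less where a joint would pass 70% of its speed; a pose out of reach is approached as far as the arm can. A call with a number of a shift or a turn outside -1 to 1 is refused whole. A call with a gripper value outside its range is refused whole. The fingers move at their own pace and stop on an object; the grip force is fixed at half the most. Time passes only in rows, so rows that do not move let the fingers close, or fill a call up. It gives the time, the measured TCP pose, the force, the opening and the grip force at its end, in the units of the state.
- robot.observe(): the state, without advancing time (a new reading comes with each control period).
- robot.capture(name): name is "side" or "top"; returns the picture (400x640x3 uint8, blue, green, red); there is no depth.
- robot.camera_info(name): a dict with "mtx" (3x3 intrinsics, pixels), "R" (3x3) and "t" (3): a world point X has camera coordinates R X + t. Camera axes: x right, y down, z forward; pixel columns grow to the right and rows downward; lengths in m; the calibration is good to about 2 mm. A picture is of the moment at which its call begins. camera_info takes no time and is no camera call.
- robot.close_job(): hands the job in; it is judged then, once.
Trained networks look in the newest picture that a camera, given by its name, has taken for a name from the list of things; names that differ only in an ending like _2 or _b are one class to them, and where a whole thing is asked for, a point or a joint stands for the part that bears it (a point fixed in the world has none). Each returns a list of dicts, best first, with "confidence" (0 to 1); they miss things now and then, are a little off and sometimes report something else, mostly with a low value. They report only what shows in the picture. A call takes as long as a camera call. They do not tell look-alikes from the thing itself.
- robot.look_for(camera, name): "xy" ([column, row] in pixels, amid what is visible of it).
- robot.masks_of(camera, name): "pixels" (400x640 bool, what is visible of it) and "xy" ([column, row] in pixels, amid what is visible of it).
- robot.place_of(camera, name): "xy" ([column, row] in pixels: a listed point, or the origin of a listed thing).
The state is a dict: "time_s": time; "joints": joint angles; "qvel": joint speeds; "joint_torque": joint torques, N m; "eef_pos": TCP position; "orientation": TCP orientation; "force": force on the tool from outside, world axes, zero at the start; "torque": the same for the moment, N m; "grip_width": finger opening in m; "finger_force": force on a finger pad.
Only numpy, scipy, OpenCV 4.12 (cv2) and the standard library are available. Lean on these libraries where they do the work, as an engineer would, in place of code of your own. Each camera call takes 0.05 s, during which the arm holds its last target. There are 200 camera calls.

### The job

The rover needs the battery pack that lies on the plywood board behind the bottle, the carton and the jar. First stand all three containers on the cork mat, and only then take the battery pack and lay it flat in the bay on the rover's deck; once it is in, put the bottle, carton and jar back, each centred on its own rubber pad where it stood at the start. Keep the containers upright, set everything down gently rather than dropping it, and do not disturb the multimeter.

Things in the scene. Friction and masses are not known exactly. Their poses are not given: they have to be found in the camera images.
- bottle_mid (a point): White round plastic squeeze bottle, 46 mm diameter, 115 mm tall, straight sided up to 92 mm, then a short grey nozzle; about 160 g. Point: on its axis, half-way up (57.5 mm above its underside); z is up its axis. Starts on pad_bottle.
- carton_mid (a point): Plain brown cardboard carton, square 46 x 46 mm, 110 mm tall; about 180 g. Point: its centre, 55 mm above its underside; z up, x and y square to its sides. Starts on pad_carton, its sides within 6 degrees of the pad's.
- jar_mid (a point): Amber round jar with a black lid of the same width, 54 mm diameter, 95 mm tall; about 220 g. Point: on its axis, half-way up (47.5 mm above its underside); z up. Starts on pad_jar.
- pack_mid (a point): Battery pack, a grey block with black ends, 105 mm long (its x) x 36 mm wide (its y) x 40 mm tall (its z); about 350 g. Point: its centre, 20 mm above its underside. It lies on the plywood board close behind the row of containers (about 58 mm from the row's line), its length roughly along the row; grip it across its 36 mm width. An edge strip of the board, 30 mm high above the table, stands about 83 mm behind the pack's middle.
- pad_bottle: The bottle's home: the smaller round black rubber pad, 60 mm diameter, 3 mm thick. It is fixed to a thin plywood store board (190 x 226 mm, 6 mm thick, on the table). Origin: centre of its underside, on the board's top; z up, x points to the back of the board (towards the battery pack), y along the row. The three pads stand in one row at 64 mm centres, in any order; when all are full neighbours are only about 14 mm apart, so grip along x (front and back), not along the row. 
- pad_carton: The carton's home: square black rubber pad, 60 x 60 mm, 3 mm thick. It is fixed to a thin plywood store board (190 x 226 mm, 6 mm thick, on the table). Origin: centre of its underside, on the board's top; z up, x points to the back of the board (towards the battery pack), y along the row. The three pads stand in one row at 64 mm centres, in any order; when all are full neighbours are only about 14 mm apart, so grip along x (front and back), not along the row. 
- pad_jar: The jar's home: the larger round black rubber pad, 66 mm diameter, 3 mm thick. It is fixed to a thin plywood store board (190 x 226 mm, 6 mm thick, on the table). Origin: centre of its underside, on the board's top; z up, x points to the back of the board (towards the battery pack), y along the row. The three pads stand in one row at 64 mm centres, in any order; when all are full neighbours are only about 14 mm apart, so grip along x (front and back), not along the row. 
- rover: White four-wheeled rover chassis, fixed: deck plate 170 (x) x 112 mm (y) with its top 38 mm above the table, black wheels outside the deck's long sides (out to 78 mm from the middle, tops 50 mm above the table). Origin: on the table under the deck's centre; x along its length. The battery bay is centred on the deck: 125 mm (x) x 60 mm (y) inside, its floor the deck top, framed by lips 6 mm high; the pack lies in it along x.
- mat: Cork mat, bare at the start, the side area: 270 mm (x) x 130 mm (y), 4 mm thick, fixed. Origin: centre of its underside, on the table; x along its length.
- meter_mid (a point): Bystander: black hand-held multimeter lying on the table beyond the work, 85 x 155 x 36 mm. Point: its centre, 18 mm above the table. Leave it where it is.
Mind the look-alikes: they are no part of the job. What is shaped like the part that bears bottle_mid but purple or red is not meant.

How it is judged:
By the outcome, as a careful person would: the job done as asked, in the order asked, and still so for the second after the job is handed in, with the robot touching nothing.
It also fails if it takes over 152 s, if anything falls off the work surface, if the arm or the gripper's body presses on something with over 40 N, if the wrist force passes 120 N, or if a joint passes its speed limit or range.

## Working session

There is one attempt and no reset: what is moved stays moved. The work goes in short steps, Python scripts to look and compute and a tool call to move; the robot and the scene stay as the last step left them, time stands still between calls to the robot, and variables do not carry over. Pictures are saved under pics/ and viewed, at most 14 in all, crops included, and the job is handed in when it is done.

Besides the shell and the picture viewer there is one more tool, called as a command line: name --argument value ..., lists and objects as JSON in quotes. move_arm: Moves the arm, as the interface text tells. Its arguments: {"type":"object","properties":{"motion":{"type":"array","items":{"type":"number","minimum":-1,"maximum":1}}},"required":["motion"]}

```bash
mkdir -p pics; ls; python3 - <<'E'
from rig import robot
import cv2
for c in ("top","side"):
    cv2.imwrite(f"pics/{c}0.png",robot.capture(c))
    i=robot.camera_info(c); print(c,i["mtx"].round(1).tolist(),(-i["R"].T@i["t"]).round(3))
    for n in ["bottle_mid","carton_mid","jar_mid","pack_mid","pad_bottle","pad_carton","pad_jar","rover","mat","meter_mid"]:
        print(n,[(d["xy"],round(float(d["confidence"]),2)) for d in robot.place_of(c,n)][:4])
s=robot.observe(); print(s["time_s"],s["eef_pos"],s["orientation"],s["grip_width"])
E
```

```text
pics
top [[428.0, 0.0, 319.9], [0.0, 428.0, 193.3], [0.0, 0.0, 1.0]] [0.492 0.054 1.118]
bottle_mid [([177.0, 298.9], 0.96), ([152.6, 241.5], 0.95), ([200.1, 245.8], 0.69)]
carton_mid [([250.5, 246.3], 0.95)]
jar_mid [([223.9, 246.3], 0.88)]
pack_mid [([229.4, 223.9], 0.88)]
pad_bottle [([204.1, 239.6], 0.62)]
pad_carton [([255.2, 248.7], 0.44)]
pad_jar [([229.5, 247.2], 0.47)]
rover [([340.4, 209.2], 0.73)]
mat [([462.2, 231.1], 0.81), ([232.1, 242.9], 0.19)]
meter_mid [([354.0, 100.4], 0.57)]
side [[482.9, 0.0, 321.3], [0.0, 482.9, 194.6], [0.0, 0.0, 1.0]] [0.217 0.843 0.882]
bottle_mid [([320.5, 319.8], 0.87), ([372.5, 367.7], 0.71), ([290.2, 372.2], 0.64)]
carton_mid [([349.1, 276.8], 0.87), ([343.6, 214.7], 0.72)]
jar_mid [([336.8, 300.1], 0.98), ([343.4, 214.5], 0.56)]
pack_mid [([307.1, 297.7], 0.89)]
pad_bottle [([321.7, 337.0], 0.56), ([319.2, 318.7], 0.16)]
pad_carton [([351.0, 290.9], 0.56)]
pad_jar [([332.1, 315.4], 0.54)]
rover [([340.2, 214.7], 0.77)]
mat [([394.9, 153.8], 0.68)]
meter_mid [([252.0, 174.3], 0.66)]
1.1 [0.1471017  0.52995701 0.21865699] [4.24014164e-01 3.11282182e+00 5.38541915e-05] 0.09265168388344242
```

View pics/top0.png

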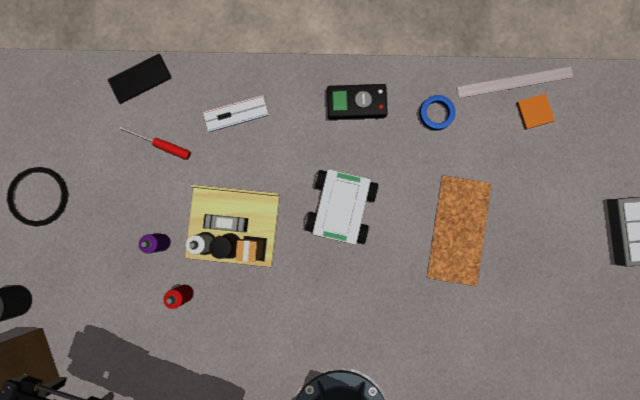

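View pics/side0.png

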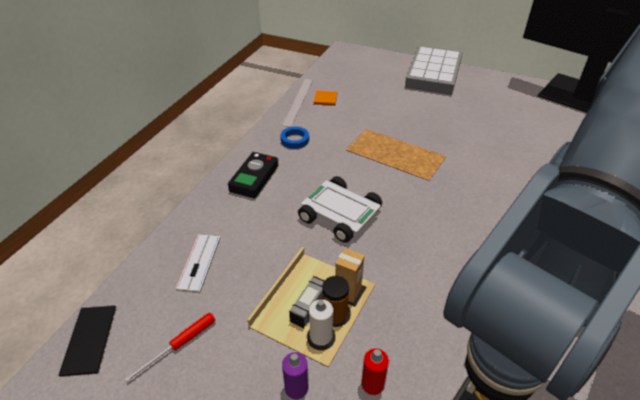

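The top view shows the white bottle at (200,245), the jar at (224,246), the carton at (250,246) and the pack at (226,223). The rover is at (340,208), the mat at (460,230) and the meter at (356,100). 

Bottle look-alikes: purple at (152,243) and red at (177,298). I choose the white one at (200,245), and I'll check that in a close crop.

```bash
cat > h.py <<'E'
import numpy as np, cv2
from rig import robot
from scipy.optimize import least_squares
CI={c:robot.camera_info(c) for c in("top","side")}
def proj(c,X):
    i=CI[c];P=np.atleast_2d(X)@i["R"].T+i["t"];p=P@i["mtx"].T;return p[:,:2]/p[:,2:]
def back(c,uv,z):
    i=CI[c];r=np.c_[np.atleast_2d(uv),np.ones(len(np.atleast_2d(uv)))]@np.linalg.inv(i["mtx"]).T@i["R"]
    C=-i["R"].T@i["t"];return C+r*((z-C[2])/r[:,2])[:,None]
def both(a,b,z=None):
    def f(X):
        return np.r_[(proj("top",X)-a).ravel(),(proj("side",X)-b).ravel()]
    x0=back("top",a,0.05)[0]
    if z is None: r=least_squares(f,x0);return r.x,np.abs(r.fun).max()
    r=least_squares(lambda q:f(np.r_[q,z]),x0[:2]);return np.r_[r.x,z],np.abs(r.fun).max()
E
python3 - <<'E'
from h import *
d=dict(bottle=((200.1,245.8),(320.5,319.8),.0665),carton=((250.5,246.3),(349.1,276.8),.064),jar=((223.9,246.3),(336.8,300.1),.0565),pack=((229.4,223.9),(307.1,297.7),.026),
pb=((204.1,239.6),(321.7,337),.006),pc=((255.2,248.7),(351,290.9),.006),pj=((229.5,247.2),(332.1,315.4),.006),rover=((340.4,209.2),(340.2,214.7),0),mat=((462.2,231.1),(394.9,153.8),0),meter=((354,100.4),(252,174.3),.018))
for n,(a,b,z) in d.items(): 
    X,e=both(a,b,z);Y,e2=both(a,b); print(n,X.round(4),round(e,1),"free",Y.round(4),round(e2,1), 'top',back("top",a,z)[0].round(4),'side',back("side",b,z)[0].round(4))
t=cv2.imread("pics/top0.png");s=cv2.imread("pics/side0.png")
cv2.imwrite("pics/c1.png",np.hstack([cv2.resize(t[175:275,175:285],None,fx=5,fy=5,interpolation=2)[:500,:],]))
cv2.imwrite("pics/c2.png",cv2.resize(s[240:370,240:390],None,fx=4.5,fy=4.5,interpolation=2))
# mat
hsv=cv2.cvtColor(t,40);m=cv2.inRange(hsv,(8,90,60),(22,255,255));m[:170]=0;m[:,:410]=0;m[:,520:]=0
c=max(cv2.findContours(m,0,2)[0],key=cv2.contourArea)[:,0].astype(float)
P=back("top",c,.004)[:,:2]; print("mat",cv2.minAreaRect(P.astype(np.float32)*1000))
m=cv2.inRange(hsv,(0,0,150),(180,40,255));m[:165]=0;m[250:]=0;m[:,:300]=0;m[:,390:]=0
c=max(cv2.findContours(m,0,2)[0],key=cv2.contourArea)[:,0].astype(float)
P=back("top",c,.038)[:,:2]; print("deck",cv2.minAreaRect(P.astype(np.float32)*1000))
E
```

```text
bottle [0.4368 0.3551 0.0665] 1.6 free [0.4373 0.3542 0.0619] 1.9 top [0.433  0.3512 0.0665] side [0.439  0.3579 0.0665]
carton [0.4305 0.2314 0.064 ] 2.0 free [0.4313 0.229  0.0541] 1.0 top [0.4342 0.2282 0.064 ] side [0.427  0.2357 0.064 ]
jar [0.4311 0.2954 0.0565] 0.5 free [0.4313 0.2951 0.0549] 0.4 top [0.4325 0.2951 0.0565] side [0.4301 0.2959 0.0565]
pack [0.494  0.2933 0.026 ] 2.5 free [0.4943 0.293  0.0245] 2.6 top [0.4877 0.2901 0.026 ] side [0.4985 0.2954 0.026 ]
pb [0.4404 0.358  0.006 ] 2.1 free [0.4407 0.3574 0.0031] 1.9 top [0.4458 0.3585 0.006 ] side [0.4368 0.358  0.006 ]
pc [0.4244 0.2263 0.006 ] 0.4 free [0.4246 0.2257 0.0035] 0.1 top [0.4251 0.2254 0.006 ] side [0.4238 0.2273 0.006 ]
pj [0.4337 0.2977 0.006 ] 2.5 free [ 0.4344  0.2962 -0.001 ] 2.8 top [0.4276 0.292  0.006 ] side [0.4374 0.3022 0.006 ]
rover [0.5352 0.0081 0.    ] 1.4 free [ 5.352e-01  8.000e-03 -2.000e-04] 1.4 top [0.5318 0.0069 0.    ] side [0.5385 0.0094 0.    ]
mat [ 0.4842 -0.3069  0.    ] 1.9 free [ 0.4851 -0.3132 -0.0119] 1.8 top [ 0.4812 -0.3105  0.    ] side [ 0.4866 -0.2955  0.    ]
meter [ 0.8173 -0.0232  0.018 ] 0.3 free [ 0.8169 -0.0229  0.0191] 0.3 top [ 0.8166 -0.0232  0.018 ] side [ 0.8185 -0.0239  0.018 ]
mat ((484.37548828125, -300.80328369140625), (130.33096313476562, 269.5420837402344), 81.74378204345703)
deck ((538.45458984375, 5.445487976074219), (113.18817901611328, 171.4185028076172), 78.10417938232422)
```

View pics/c1.png

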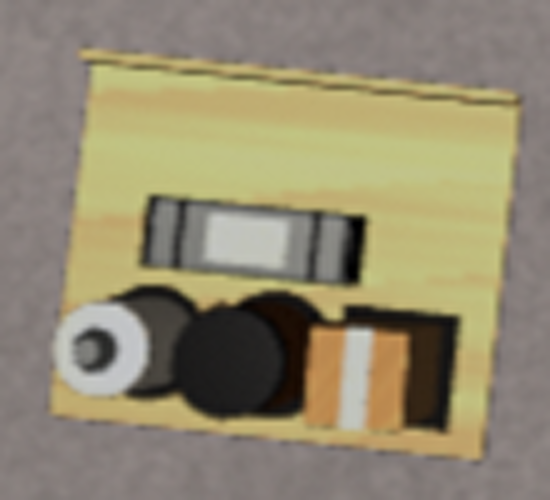

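View pics/c2.png

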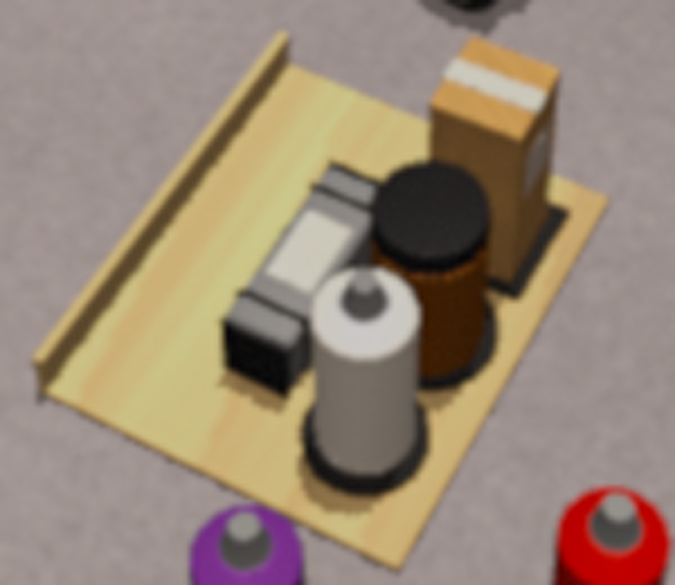

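The crop shows the white bottle, jar and carton standing in one row (left to right in the top view), with the pack behind them. The purple and red bottles are clearly separate from it. I'll refine the positions from the top outlines and the board corners.

```bash
python3 - <<'E'
from h import *
T=lambda p:np.array(p)/5-.4+175
S=lambda p:np.array(p)/4.5-.4+240
for n,a,b,z in [("bottle",(103,348),(366,313),.101),("jar",(228,360),(430,213),.104),("carton",(358,378),(496,87),.119),
 ("bFL",(50,413),(400,569),.006),("bFR",(485,460),(608,200),.006)]:
    X,e=both(T(a),S(b),z);print(n,X.round(4),round(e,1),back("top",T(a),z)[0].round(4),back("side",S(b),z)[0].round(4))
# pack top corners
for p in [(150,197),(368,215),(142,267),(360,285)]: print("pack",back("top",T(p),.046)[0].round(4))
for p in [(232,318),(332,165),(300,345)]: print("packS",back("side",S(p),.046)[0].round(4))
for p in [(345,308),(458,318),(448,430)]: print("padc",back("top",T(p),.009)[0].round(4))
E
```

```text
bottle [0.4386 0.355  0.101 ] 0.8 [0.4385 0.3532 0.101 ] [0.4384 0.3566 0.101 ]
jar [0.4337 0.2963 0.104 ] 1.5 [0.4342 0.293  0.104 ] [0.4328 0.2998 0.104 ]
carton [0.4283 0.2308 0.119 ] 0.9 [0.428  0.2288 0.119 ] [0.4283 0.2333 0.119 ]
bFL [0.3994 0.4092 0.006 ] 0.8 [0.3996 0.4072 0.006 ] [0.3992 0.4105 0.006 ]
bFR [0.3814 0.185  0.006 ] 1.2 [0.3802 0.1817 0.006 ] [0.382  0.1886 0.006 ]
pack [0.5113 0.3489 0.046 ]
pack [0.5045 0.2392 0.046 ]
pack [0.4763 0.3515 0.046 ]
pack [0.4695 0.2421 0.046 ]
packS [0.5086 0.3492 0.046 ]
packS [0.5032 0.252  0.046 ]
packS [0.4743 0.3497 0.046 ]
padc [0.4568 0.2559 0.009 ]
padc [0.4528 0.1974 0.009 ]
padc [0.3954 0.2009 0.009 ]
```

Estimates:
- Row yaw is about -4.7°.
- Containers: bottle (.4388,.3578), jar (.4335,.294), carton (.4283,.2302).
- Pack: (.490,.296), yaw -3.5°.
- Rover: (.537,.006), yaw -11.9°.
- Mat: (.484,-.300), yaw -8.3°.

Next I turn the hand by -79.2° while moving over the bottle.

move_arm --motion '[0.6,-0.36,0,0,0,-0.99,1,0.6,-0.36,0,0,0,-0.99,1,0.6,-0.36,0,0,0,-0.99,1,0.6,-0.36,0,0,0,-0.99,1,0.6,-0.36,0,0,0,-0.99,1]'

```text
time_s: 1.72
eef_pos: [0.2377, 0.4756, 0.2187]
orientation: [1.085, 2.948, 0.0]
force: [1.4, 0.8, 0.2]
grip_width: 0.0928
finger_force: 0.0
```

move_arm --motion '[0.6,-0.36,0,0,0,-0.99,1,0.6,-0.36,0,0,0,-0.99,1,0.6,-0.36,0,0,0,-0.99,1,0.6,-0.36,0,0,0,-0.99,1,0.6,-0.36,0,0,0,-0.99,1]'

```text
time_s: 2.35
eef_pos: [0.3277, 0.4216, 0.2186]
orientation: [-1.692, -2.647, -0.0]
force: [-0.6, 0.4, -0.1]
grip_width: 0.0932
finger_force: 0.0
```

move_arm --motion '[0.6,-0.36,0,0,0,-0.99,1,0.6,-0.36,0,0,0,-0.99,1,0.6,-0.36,0,0,0,-0.99,1,0.6,-0.36,0,0,0,-0.99,1,0.6,-0.36,0,0,0,-0.99,1]'

```text
time_s: 2.98
eef_pos: [0.4177, 0.3676, 0.2186]
orientation: [-2.22, -2.223, -0.0]
force: [-0.4, 1.2, 0.1]
grip_width: 0.0933
finger_force: 0.0
```

move_arm --motion '[0.6,-0.34,0,0,0,-0.99,1,0,0,0,0,0,0,1,0,0,0,0,0,0,1,0,0,0,0,0,0,1,0,0,0,0,0,0,1]'

```text
time_s: 3.6
eef_pos: [0.4347, 0.3581, 0.2187]
orientation: [-2.31, -2.129, -0.0]
force: [-0.6, 0.5, 0.2]
grip_width: 0.0927
finger_force: 0.0
```

move_arm --motion '[0.13,0,-0.9,0,0,0,1,0,0,-0.9,0,0,0,1,0,0,-0.9,0,0,0,1,0,0,-0.9,0,0,0,1,0,0,-0.9,0,0,0,1]'

```text
time_s: 4.22
eef_pos: [0.4388, 0.3579, 0.0829]
orientation: [-2.31, -2.129, -0.0]
force: [-0.0, -0.5, 0.5]
grip_width: 0.0928
finger_force: 0.0
```

move_arm --motion '[0,0,-0.45,0,0,0,1,0,0,-0.4,0,0,0,1,0,0,0,0,0,0,1,0,0,0,0,0,0,1,0,0,0,0,0,0,1]'

```text
time_s: 4.85
eef_pos: [0.4393, 0.358, 0.0588]
orientation: [2.311, 2.128, 0.002]
force: [-0.2, -0.1, 0.1]
grip_width: 0.0932
finger_force: 0.0
```

```bash
python3 - <<'E'
from h import *
t=robot.capture("top");s=robot.capture("side")
o=np.zeros((600,800,3),np.uint8)
o[:500,:400]=cv2.resize(t[175:275,200-25:255],None,fx=5,fy=5,interpolation=2); o[:600,400:]=cv2.resize(s[230:350,270:350],None,fx=5,fy=5,interpolation=2)
cv2.imwrite("pics/g1.png",o)
E
```

```text
(no output)
```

View pics/g1.png

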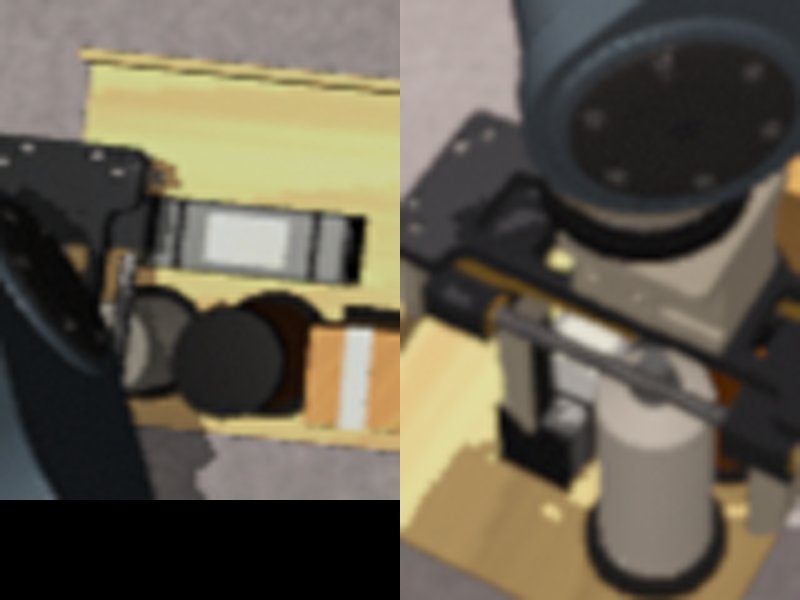

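The side crop (x5) shows the bottle at about (655,470) between the fingers, which are at (520,380) and (770,500), clear of the pack. Closing.

move_arm --motion '[0,0,0,0,0,0,-1,0,0,0,0,0,0,-1,0,0,0,0,0,0,-1,0,0,0,0,0,0,-1,0,0,0,0,0,0,-1]'

```text
time_s: 5.58
eef_pos: [0.439, 0.3577, 0.0581]
orientation: [-2.311, -2.128, 0.0]
force: [-2.4, 0.1, 0.6]
grip_width: 0.0475
finger_force: 1.0
```

move_arm --motion '[0,0,0.05,0,0,0,-1,0,0,0.15,0,0,0,-1,0,0,0.3,0,0,0,-1,0,0,0.7,0,0,0,-1,0,0,1,0,0,0,-1]'

```text
time_s: 6.2
eef_pos: [0.4387, 0.3576, 0.1249]
orientation: [-2.311, -2.128, 0.002]
force: [-0.3, 0.5, -1.8]
grip_width: 0.0458
finger_force: 30.0
```

move_arm --motion '[0,0,1,0,0,0,-1,0,-0.3,1,0,0,0,-1,0.2,-0.95,0.5,0,0,0,-1,0.2,-0.95,0,0,0,0,-1,0.2,-0.95,0,0,0,0,-1]'

```text
time_s: 6.82
eef_pos: [0.4571, 0.2624, 0.2]
orientation: [2.31, 2.128, 0.001]
force: [-0.4, -1.1, -1.2]
grip_width: 0.0457
finger_force: 30.0
```

move_arm --motion '[0.25,-1,0,0,0,0,-1,0.25,-1,0,0,0,0,-1,0.25,-1,0,0,0,0,-1,0.25,-1,0,0,0,0,-1,0.25,-1,0,0,0,0,-1]'

```text
time_s: 7.45
eef_pos: [0.4947, 0.1123, 0.1998]
orientation: [2.311, 2.128, 0.001]
force: [0.5, 0.1, -1.3]
grip_width: 0.0456
finger_force: 30.0
```

move_arm --motion '[0.25,-1,0,0,0,0,-1,0.25,-1,0,0,0,0,-1,0.25,-1,0,0,0,0,-1,0.25,-1,0,0,0,0,-1,0.25,-1,0,0,0,0,-1]'

```text
time_s: 8.07
eef_pos: [0.5322, -0.0377, 0.1998]
orientation: [2.311, 2.128, 0.001]
force: [-0.4, 0.1, -1.6]
grip_width: 0.0458
finger_force: 30.0
```

move_arm --motion '[0.25,-1,0,0,0,0,-1,0.25,-1,0,0,0,0,-1,0.25,-1,0,0,0,0,-1,0.25,-1,0,0,0,0,-1,0.25,-1,0,0,0,0,-1]'

```text
time_s: 8.7
eef_pos: [0.5696, -0.1878, 0.1998]
orientation: [2.311, 2.128, 0.0]
force: [0.3, 0.6, -1.2]
grip_width: 0.0456
finger_force: 30.0
```

move_arm --motion '[0,-1,0,0,0,0,-1,0,-1,0,0,0,0,-1,0,-0.4,0,0,0,0,-1,0,0,0,0,0,0,-1,0,0,0,0,0,0,-1]'

```text
time_s: 9.32
eef_pos: [0.5695, -0.2578, 0.1993]
orientation: [-2.31, -2.129, -0.0]
force: [0.9, 0.7, -1.7]
grip_width: 0.0453
finger_force: 30.0
```

move_arm --motion '[0,-0.26,-1,0,0,0,-1,0,-0.26,-1,0,0,0,-1,0,-0.26,-1,0,0,0,-1,0,-0.26,-1,0,0,0,-1,0,0,-0.5,0,0,0,-1]'

```text
time_s: 9.95
eef_pos: [0.5691, -0.2891, 0.0628]
orientation: [-2.309, -2.127, 0.001]
force: [-0.6, -0.1, -2.6]
grip_width: 0.0457
finger_force: 30.0
```

move_arm --motion '[0,0,-0.15,0,0,0,-1,0,0,-0.1,0,0,0,-1,0,0,-0.05,0,0,0,-1,0,0,-0.04,0,0,0,-1,0,0,0,0,0,0,-1]'

```text
time_s: 10.58
eef_pos: [0.5696, -0.29, 0.0542]
orientation: [2.311, 2.128, 0.0]
force: [-0.4, 0.6, -2.8]
grip_width: 0.0459
finger_force: 30.0
```

move_arm --motion '[0,0,-0.03,0,0,0,-1,0,0,-0.02,0,0,0,-1,0,0,0,0,0,0,-1,0,0,0,0,0,0,-1,0,0,0,0,0,0,-1]'

```text
time_s: 11.2
eef_pos: [0.5696, -0.2901, 0.0531]
orientation: [2.311, 2.128, 0.0]
force: [-2.5, 0.4, 5.6]
grip_width: 0.0458
finger_force: 30.0
```

move_arm --motion '[0,0,0,0,0,0,-0.3,0,0,0,0,0,0,0.3,0,0,0,0,0,0,1,0,0,0,0,0,0,1,0,0,0.3,0,0,0,1]'

```text
time_s: 11.82
eef_pos: [0.5691, -0.2897, 0.0611]
orientation: [-2.31, -2.127, 0.001]
force: [0.1, 0.3, 0.2]
grip_width: 0.081
finger_force: 0.0
```

move_arm --motion '[0,0,0.8,0,0,0,1,0,0,1,0,0,0,1,0,0,1,0,0,0,1,-0.3,0.5,0.5,0,0,0,1,-0.3,1,0,0,0,0,1]'

```text
time_s: 12.45
eef_pos: [0.5518, -0.2454, 0.1624]
orientation: [2.31, 2.125, 0.002]
force: [-0.1, -0.2, -0.5]
grip_width: 0.0928
finger_force: 0.0
```

```bash
python3 - <<'E'
from h import *
t=robot.capture("top");s=robot.capture("side")
o=np.zeros((600,800,3),np.uint8)
o[:600,:400]=cv2.resize(t[160:300,415:508],(400,600),interpolation=2); o[:360,400:]=cv2.resize(s[85:200,335:463],(400,360),interpolation=2)
cv2.imwrite("pics/g2.png",o)
for c,im in (("top",t),("side",s)):
  print(c,[(d["xy"],round(d["confidence"],2)) for d in robot.place_of(c,"bottle_mid")], proj(c,(.5696,-.29,.0615)).round(1))
E
```

```text
top [([152.6, 241.6], 0.97), ([178.7, 296.9], 0.72), ([462.7, 196.2], 0.5)] [[461.9 195.4]]
side [([374.1, 368.6], 0.87), ([370.1, 131.7], 0.85)] [[369.3 131.4]]
```

View pics/g2.png

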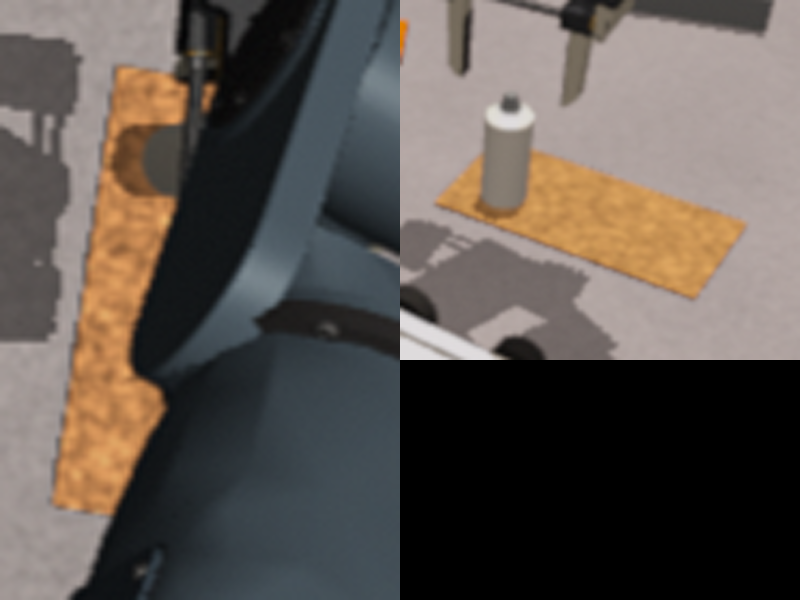

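The bottle stands upright on the mat at side (369,131), within 1 px of the prediction. Next the jar.

move_arm --motion '[-0.22,1,0,0,0,0,1,-0.22,1,0,0,0,0,1,-0.22,1,0,0,0,0,1,-0.22,1,0,0,0,0,1,-0.22,1,0,0,0,0,1]'

```text
time_s: 13.28
eef_pos: [0.5188, -0.0948, 0.1606]
orientation: [2.311, 2.127, 0.0]
force: [1.2, 0.1, -0.1]
grip_width: 0.093
finger_force: 0.0
```

move_arm --motion '[-0.22,1,0,0,0,0,1,-0.22,1,0,0,0,0,1,-0.22,1,0,0,0,0,1,-0.22,1,0,0,0,0,1,-0.22,1,0,0,0,0,1]'

```text
time_s: 13.9
eef_pos: [0.486, 0.0554, 0.1606]
orientation: [2.311, 2.127, 0.001]
force: [0.1, -0.8, 0.5]
grip_width: 0.0929
finger_force: 0.0
```

move_arm --motion '[-0.22,1,0,0,0,0,1,-0.22,1,0,0,0,0,1,-0.22,1,0,0,0,0,1,-0.22,1,0,0,0,0,1,-0.22,1,0,0,0,0,1]'

```text
time_s: 14.52
eef_pos: [0.4532, 0.2057, 0.1606]
orientation: [2.311, 2.127, 0.001]
force: [-0.2, -1.0, 0.7]
grip_width: 0.0929
finger_force: 0.0
```

move_arm --motion '[-0.22,1,0,0,0,0,1,-0.22,1,0,0,0,0,1,-0.2,0.8,0,0,0,0,1,0,0,0,0,0,0,1,0,0,0,0,0,0,1]'

```text
time_s: 15.15
eef_pos: [0.4338, 0.2884, 0.1604]
orientation: [2.311, 2.128, -0.0]
force: [-0.4, -0.3, -0.5]
grip_width: 0.0931
finger_force: 0.0
```

move_arm --motion '[0,0.19,-0.9,0,0,0,1,0,0,-0.9,0,0,0,1,0,0,-0.9,0,0,0,1,0,0,-0.5,0,0,0,1,0,0,-0.2,0,0,0,1]'

```text
time_s: 15.78
eef_pos: [0.4335, 0.2942, 0.058]
orientation: [-2.312, -2.127, 0.001]
force: [-0.9, 0.4, 0.8]
grip_width: 0.0929
finger_force: 0.0
```

move_arm --motion '[0,0,0,0,0,0,0.6,0,0,0,0,0,0,0,0,0,0,0,0,0,-1,0,0,0,0,0,0,-1,0,0,0,0,0,0,-1]'

```text
time_s: 16.4
eef_pos: [0.4334, 0.2948, 0.0586]
orientation: [2.311, 2.128, 0.0]
force: [-1.5, -0.0, 1.8]
grip_width: 0.0536
finger_force: 30.0
```

move_arm --motion '[0,0,0.02,0,0,0,-1,0,0,0.1,0,0,0,-1,0,0,0.3,0,0,0,-1,0,0,0.7,0,0,0,-1,0,0,1,0,0,0,-1]'

```text
time_s: 17.02
eef_pos: [0.4329, 0.2945, 0.1227]
orientation: [-2.311, -2.128, 0.002]
force: [0.4, 0.7, -3.0]
grip_width: 0.0536
finger_force: 30.0
```

move_arm --motion '[0,0,1,0,0,0,-1,0.1,-0.2,1,0,0,0,-1,0.1,-1,0.3,0,0,0,-1,0.1,-1,0,0,0,0,-1,0.1,-1,0,0,0,0,-1]'

```text
time_s: 17.65
eef_pos: [0.4453, 0.1978, 0.1917]
orientation: [2.31, 2.128, 0.001]
force: [-0.1, 0.5, -2.3]
grip_width: 0.0538
finger_force: 30.0
```

move_arm --motion '[0.07,-1,0,0,0,0,-1,0.07,-1,0,0,0,0,-1,0.07,-1,0,0,0,0,-1,0.07,-1,0,0,0,0,-1,0.07,-1,0,0,0,0,-1]'

```text
time_s: 18.27
eef_pos: [0.4557, 0.0478, 0.1916]
orientation: [2.311, 2.128, 0.001]
force: [-0.2, 0.1, -2.8]
grip_width: 0.0539
finger_force: 30.0
```

move_arm --motion '[0.07,-1,0,0,0,0,-1,0.07,-1,0,0,0,0,-1,0.07,-1,0,0,0,0,-1,0.07,-1,0,0,0,0,-1,0.07,-1,0,0,0,0,-1]'

```text
time_s: 18.9
eef_pos: [0.4662, -0.1022, 0.1916]
orientation: [2.311, 2.128, 0.0]
force: [0.3, -0.4, -2.7]
grip_width: 0.0535
finger_force: 30.0
```

move_arm --motion '[0.07,-1,0,0,0,0,-1,0.07,-1,0,0,0,0,-1,0.07,-1,0,0,0,0,-1,0.07,-1,0,0,0,0,-1,0.07,-1,0,0,0,0,-1]'

```text
time_s: 19.52
eef_pos: [0.4767, -0.2522, 0.1916]
orientation: [2.311, 2.128, 0.0]
force: [-0.3, -0.3, -1.8]
grip_width: 0.0537
finger_force: 30.0
```

move_arm --motion '[0.1,-1,0,0,0,0,-1,0,-1,0,0,0,0,-1,0,-0.43,0,0,0,0,-1,0,0,0,0,0,0,-1,0,0,0,0,0,0,-1]'

```text
time_s: 20.15
eef_pos: [0.4798, -0.3232, 0.1911]
orientation: [-2.31, -2.128, -0.0]
force: [-0.1, -0.4, -2.6]
grip_width: 0.054
finger_force: 30.0
```

move_arm --motion '[0,0,-1,0,0,0,-1,0,0,-1,0,0,0,-1,0,0,-1,0,0,0,-1,0,0,-0.9,0,0,0,-1,0,0,-0.4,0,0,0,-1]'

```text
time_s: 20.78
eef_pos: [0.4795, -0.323, 0.061]
orientation: [-2.309, -2.128, 0.0]
force: [0.3, 0.0, -3.1]
grip_width: 0.054
finger_force: 30.0
```

move_arm --motion '[0,0,-0.15,0,0,0,-1,0,0,-0.08,0,0,0,-1,0,0,-0.04,0,0,0,-1,0,0,-0.02,0,0,0,-1,0,0,0,0,0,0,-1]'

```text
time_s: 21.4
eef_pos: [0.48, -0.3243, 0.0537]
orientation: [2.311, 2.128, 0.0]
force: [0.1, -0.2, -1.3]
grip_width: 0.0536
finger_force: 30.0
```

move_arm --motion '[0,0,-0.02,0,0,0,-1,0,0,0,0,0,0,-1,0,0,0,0,0,0,-1,0,0,0,0,0,0,-1,0,0,0,0,0,0,0]'

```text
time_s: 22.02
eef_pos: [0.48, -0.3244, 0.0536]
orientation: [2.31, 2.128, 0.0]
force: [-2.8, 1.0, 7.8]
grip_width: 0.0537
finger_force: 30.0
```

move_arm --motion '[0,0,0,0,0,0,0.3,0,0,0,0,0,0,0.6,0,0,0,0,0,0,1,0,0,0,0,0,0,1,0,0,0.4,0,0,0,1]'

```text
time_s: 22.65
eef_pos: [0.4794, -0.3238, 0.0645]
orientation: [-2.31, -2.127, 0.0]
force: [-0.4, -0.1, 0.2]
grip_width: 0.0921
finger_force: 0.0
```

move_arm --motion '[0,0,0.8,0,0,0,1,0,0,1,0,0,0,1,0,0,1,0,0,0,1,-0.1,0.5,0.4,0,0,0,1,-0.1,1,0,0,0,0,1]'

```text
time_s: 23.28
eef_pos: [0.4736, -0.2785, 0.1615]
orientation: [2.311, 2.126, 0.001]
force: [-0.1, 0.6, -0.2]
grip_width: 0.093
finger_force: 0.0
```

move_arm --motion '[-0.09,1,0,0,0,0,1,-0.09,1,0,0,0,0,1,-0.09,1,0,0,0,0,1,-0.09,1,0,0,0,0,1,-0.09,1,0,0,0,0,1]'

```text
time_s: 23.9
eef_pos: [0.4593, -0.1273, 0.1604]
orientation: [-2.31, -2.128, 0.0]
force: [0.4, 0.1, -0.4]
grip_width: 0.0928
finger_force: 0.0
```

move_arm --motion '[-0.09,1,0,0,0,0,1,-0.09,1,0,0,0,0,1,-0.09,1,0,0,0,0,1,-0.09,1,0,0,0,0,1,-0.09,1,0,0,0,0,1]'

```text
time_s: 24.52
eef_pos: [0.4456, 0.0224, 0.1604]
orientation: [-2.31, -2.128, 0.001]
force: [0.5, 0.0, -0.1]
grip_width: 0.0929
finger_force: 0.0
```

move_arm --motion '[-0.09,1,0,0,0,0,1,-0.09,1,0,0,0,0,1,-0.09,1,0,0,0,0,1,-0.09,1,0,0,0,0,1,-0.09,1,0,0,0,0,1]'

```text
time_s: 25.15
eef_pos: [0.432, 0.1721, 0.1604]
orientation: [-2.31, -2.128, 0.001]
force: [-0.4, 0.1, -0.5]
grip_width: 0.0927
finger_force: 0.0
```

move_arm --motion '[-0.09,1,0,0,0,0,1,-0.09,0.9,0,0,0,0,1,0,0,0,0,0,0,1,0,0,0,0,0,0,1,0,0,0,0,0,0,1]'

```text
time_s: 25.78
eef_pos: [0.4278, 0.2271, 0.1607]
orientation: [-2.312, -2.127, 0.0]
force: [-0.4, -0.2, -0.8]
grip_width: 0.093
finger_force: 0.0
```

move_arm --motion '[0,0.1,-0.9,0,0,0,1,0,0,-0.9,0,0,0,1,0,0,-0.9,0,0,0,1,0,0,-0.5,0,0,0,1,0,0,-0.2,0,0,0,1]'

```text
time_s: 26.4
eef_pos: [0.4279, 0.2305, 0.0583]
orientation: [-2.311, -2.127, 0.001]
force: [-1.1, -0.5, -0.6]
grip_width: 0.0928
finger_force: 0.0
```

move_arm --motion '[0,0,0,0,0,0,0.6,0,0,0,0,0,0,0.2,0,0,0,0,0,0,0,0,0,0,0,0,0,-1,0,0,0,0,0,0,-1]'

```text
time_s: 27.02
eef_pos: [0.4279, 0.2309, 0.0589]
orientation: [2.311, 2.128, 0.0]
force: [0.6, -1.6, 0.5]
grip_width: 0.0475
finger_force: 0.0
```

move_arm --motion '[0,0,0.02,0,0,0,-1,0,0,0.1,0,0,0,-1,0,0,0.3,0,0,0,-1,0,0,0.7,0,0,0,-1,0,0,1,0,0,0,-1]'

```text
time_s: 27.65
eef_pos: [0.4275, 0.2307, 0.1231]
orientation: [-2.311, -2.128, 0.002]
force: [-0.7, -0.8, -1.5]
grip_width: 0.046
finger_force: 29.8
```

move_arm --motion '[0,0,1,0,0,0,-1,0,-0.7,0.4,0,0,0,-1,0,-1,0,0,0,0,-1,0,-1,0,0,0,0,-1,0,-1,0,0,0,0,-1]'

```text
time_s: 28.28
eef_pos: [0.4278, 0.1189, 0.165]
orientation: [2.31, 2.128, 0.001]
force: [0.7, -0.2, -2.5]
grip_width: 0.046
finger_force: 29.8
```

move_arm --motion '[-0.08,-1,0,0,0,0,-1,-0.08,-1,0,0,0,0,-1,-0.08,-1,0,0,0,0,-1,-0.08,-1,0,0,0,0,-1,-0.08,-1,0,0,0,0,-1]'

```text
time_s: 28.9
eef_pos: [0.4158, -0.0311, 0.1649]
orientation: [2.311, 2.128, 0.001]
force: [0.3, -0.2, -0.8]
grip_width: 0.046
finger_force: 29.8
```

move_arm --motion '[-0.08,-1,0,0,0,0,-1,-0.08,-1,0,0,0,0,-1,-0.08,-1,0,0,0,0,-1,-0.08,-1,0,0,0,0,-1,-0.08,-1,0,0,0,0,-1]'

```text
time_s: 29.52
eef_pos: [0.4037, -0.1812, 0.1649]
orientation: [2.311, 2.128, 0.0]
force: [0.0, -0.1, -1.2]
grip_width: 0.0464
finger_force: 29.8
```

move_arm --motion '[0,-1,0,0,0,0,-1,0,-1,0,0,0,0,-1,0,-0.7,0,0,0,0,-1,0,-0.1,0,0,0,0,-1,0,0,0,0,0,0,-1]'

```text
time_s: 30.15
eef_pos: [0.4038, -0.2636, 0.1643]
orientation: [-2.311, -2.128, -0.0]
force: [0.2, 0.1, -2.0]
grip_width: 0.0458
finger_force: 29.8
```

move_arm --motion '[0,0,-1,0,0,0,-1,0,0,-1,0,0,0,-1,0,0,-1,0,0,0,-1,0,0,-0.3,0,0,0,-1,0,0,-0.15,0,0,0,-1]'

```text
time_s: 30.78
eef_pos: [0.4042, -0.2639, 0.0611]
orientation: [2.31, 2.129, 0.0]
force: [-0.8, 0.0, -2.1]
grip_width: 0.0464
finger_force: 29.8
```

move_arm --motion '[0,0,-0.12,0,0,0,-1,0,0,-0.06,0,0,0,-1,0,0,-0.04,0,0,0,-1,0,0,-0.02,0,0,0,-1,0,0,0,0,0,0,-1]'

```text
time_s: 31.4
eef_pos: [0.404, -0.2642, 0.0538]
orientation: [2.311, 2.128, 0.0]
force: [-0.5, -0.5, 0.3]
grip_width: 0.0462
finger_force: 29.8
```

Touching. A hair lower, release, rise, then measure the empty pads, pack and rover.

move_arm --motion '[0,0,-0.015,0,0,0,-1,0,0,0,0,0,0,-1,0,0,0,0,0,0,-0.2,0,0,0,0,0,0,0.3,0,0,0,0,0,0,0.8]'

```text
time_s: 32.02
eef_pos: [0.404, -0.2642, 0.0532]
orientation: [2.311, 2.128, 0.0]
force: [-0.0, 0.4, -0.0]
grip_width: 0.0616
finger_force: 0.0
```

move_arm --motion '[0,0,0,0,0,0,1,0,0,0.3,0,0,0,1,0,0,1,0,0,0,1,0,0,1,0,0,0,1,0,0,1,0,0,0,1]'

```text
time_s: 32.65
eef_pos: [0.4039, -0.2641, 0.1537]
orientation: [2.311, 2.128, 0.0]
force: [-0.4, 0.7, 0.2]
grip_width: 0.093
finger_force: 0.0
```

```bash
python3 - <<'E'
from h import *
t=robot.capture("top");s=robot.capture("side")
cv2.imwrite("pics/top3.png",t);cv2.imwrite("pics/side3.png",s)
o=np.zeros((600,800,3),np.uint8)
o[:425,:400]=cv2.resize(t[180:270,182:282],(400,360),interpolation=2)[:425] if 0 else cv2.resize(t[180:265,202-20:262],(400,425),interpolation=2)
o[:,400:]=cv2.resize(s[240:360,240:320+40],(400,400*120//120),interpolation=2) if 0 else cv2.resize(s[195:375,250:370],(400,600),interpolation=2)
cv2.imwrite("pics/g3.png",o)
for n in ["pad_bottle","pad_jar","pad_carton","pack_mid","rover","carton_mid","jar_mid"]:
  for c in ("top","side"):
    print(n,c,[(np.round(d["xy"],1).tolist(),round(d["confidence"],2)) for d in robot.place_of(c,n)][:3])
E
```

```text
pad_bottle top [([207.2, 241.9], 0.89)]
pad_bottle side [([321.1, 336.1], 0.83)]
pad_jar top [([228.2, 243.1], 0.94)]
pad_jar side [([333.6, 313.2], 0.86)]
pad_carton top [([256.1, 249.5], 0.87)]
pad_carton side [([346.9, 296.2], 0.84)]
pack_mid top [([227.3, 225.1], 0.96)]
pack_mid side [([307.7, 298.3], 0.55)]
rover top [([342.0, 207.0], 0.96)]
rover side [([340.3, 211.2], 0.87), ([422.0, 151.0], 0.27)]
carton_mid top [([453.4, 260.7], 0.73)]
carton_mid side [([421.1, 152.3], 0.73)]
jar_mid top [([472.5, 231.7], 0.44)]
jar_mid side [([401.1, 136.8], 0.81), ([349.8, 292.4], 0.28)]
```

View pics/g3.png

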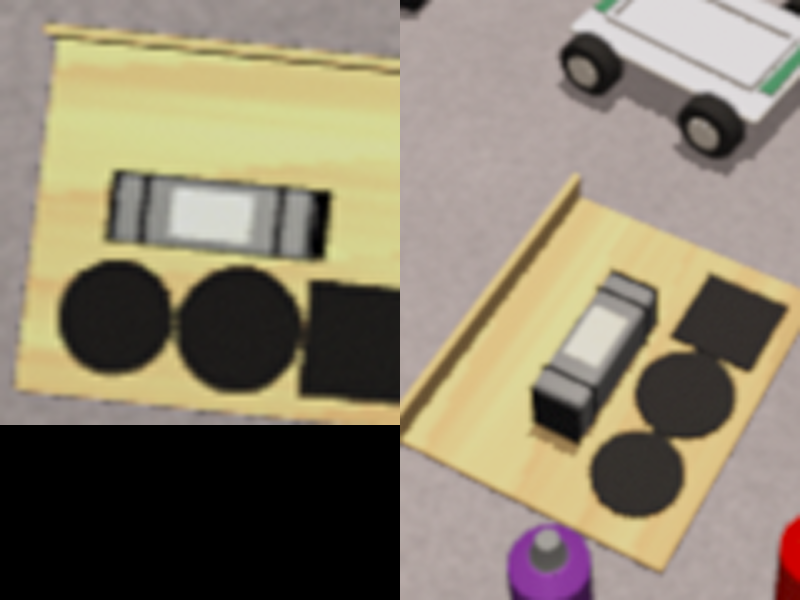

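The crops now show three bare pads, with the pack lying behind them and the rover free. I'll take the pad centroids from both views, the pack top and the rover deck.

```bash
python3 - <<'E'
from h import *
I={c:cv2.imread(f"pics/{c}3.png") for c in("top","side")}
def poly(c,R,n=3000): pass
# board pose fit: optimise (x,y,yaw) of the pad row so that rendered pads match the dark masks, per camera
a=np.linspace(0,2*np.pi,60,endpoint=False)
def pads(x,y,w):
    X=np.array([np.cos(w),np.sin(w)]);Y=np.array([-np.sin(w),np.cos(w)]);out=[]
    for k,(dy,kind) in enumerate([(.064,.03),(0,.033),(-.064,None)]):
        if kind: L=np.c_[np.cos(a),np.sin(a)]*kind
        else: L=np.array([[-.03,-.03],[.03,-.03],[.03,.03],[-.03,.03]])
        P=np.array([x,y])+np.outer(L[:,0],X)+np.outer(L[:,1]+dy,Y); out.append(np.c_[P,np.full(len(P),.009)])
    return out
def render(c,polys):
    m=np.zeros((400,640),np.uint8)
    for P in polys: cv2.fillPoly(m,[np.round(proj(c,P)*64+0).astype(np.int32)],255,cv2.LINE_AA,6)
    return m/255.
from scipy.optimize import minimize
def fit(cs,gen,soft,x0,step,roi):
    def cost(p):
        return sum(np.abs(render(c,gen(*p))-soft[c])[roi[c]].sum() for c in cs)
    S=np.vstack([x0]+[np.array(x0)+np.eye(3)[i]*step[i] for i in range(3)])
    r=minimize(cost,x0,method="Nelder-Mead",options=dict(initial_simplex=S,xatol=1e-5,fatol=.01,maxiter=300));return r.x,r.fun
g={c:I[c].max(2).astype(float) for c in I}
soft={c:np.clip((150-g[c])/(150-40),0,1) for c in I}
p0=(.4335,.294,-.082)
roi={}
for c in I:
    m=render(c,pads(*p0))>0; roi[c]=cv2.dilate(m.astype(np.uint8),np.ones((7,7)))>0
for cs in (["top"],["side"],["top","side"]): r=fit(cs,pads,soft,p0,(.004,.004,.03),roi);print("row",cs,r[0].round(4),np.degrees(r[0][2]).round(2),round(r[1],1))
# mat and rover deck from side and top separately
hsv={c:cv2.cvtColor(I[c],40) for c in I}
def rect(l,w,z): return lambda x,y,q:[np.c_[np.array([x,y])+np.outer([-l,l,l,-l],[np.cos(q),np.sin(q)])+np.outer([-w,-w,w,w],[-np.sin(q),np.cos(q)]),np.full(4,z)]]
d=rect(.085,.056,.038);p0=(.537,.006,-.208)
for c in I:
    # ring outside deck: table grey vs white/green
    sat=hsv[c][...,1];v=hsv[c][...,2].astype(float)
    soft[c]=np.maximum(np.clip((v-135)/60,0,1),(sat>90)*1.)
    m=render(c,d(*p0))>0;roi[c]=cv2.dilate(m.astype(np.uint8),np.ones((7,7)))>0
for cs in (["top"],["side"],["top","side"]): r=fit(cs,d,soft,p0,(.004,.004,.03),roi);print("deck",cs,r[0].round(4),np.degrees(r[0][2]).round(2),round(r[1],1))
X,e=both((227.3,225.1),(307.7,298.3),.026);print("pack",X,e)
T=lambda p:np.array(p)/5-.4+(182,180)
for p in [(113,170),(331,190),(105,243),(325,262)]: print(back("top",T(p),.046)[0].round(4))
S=lambda p:np.array(p)/(10/3)-.35+(250,195)
for p in [(613,270),(655,292),(535,385),(582,408)]: print("S",back("side",S((p[0]-400,p[1])),.046)[0].round(4))
print([(n,both(a,b,z)[0][:2].round(4)) for n,a,b,z in [("carton",(453.4,260.7),(421.1,152.3),.059),("jar",(472.5,231.7),(401.1,136.8),.0515)]])
E
```

```text
row ['top'] [ 0.4326  0.2942 -0.0867] -4.97 236.1
row ['side'] [ 0.4347  0.2943 -0.0741] -4.24 523.1
row ['top', 'side'] [ 0.4331  0.2938 -0.0777] -4.45 762.9
deck ['top'] [ 0.538   0.0044 -0.2139] -12.26 336.8
deck ['side'] [ 0.5409  0.0086 -0.2138] -12.25 488.2
deck ['top', 'side'] [ 0.5403  0.006  -0.1973] -11.3 872.4
pack [0.49146292 0.29633207 0.026     ] 2.713761205241866
[0.5123 0.3499 0.046 ]
[0.5045 0.2402 0.046 ]
[0.4757 0.3525 0.046 ]
[0.4685 0.242  0.046 ]
S [0.5035 0.2503 0.046 ]
S [0.4714 0.2557 0.046 ]
S [0.5106 0.3497 0.046 ]
S [0.4772 0.353  0.046 ]
[('carton', array([ 0.4072, -0.2665])), ('jar', array([ 0.4802, -0.3184]))]
```

move_arm --motion '[0.15,1,0,0,0,0,1,0.15,1,0,0,0,0,1,0.15,1,0,0,0,0,1,0.15,1,0,0,0,0,1,0.15,1,0,0,0,0,1]'

```text
time_s: 34.08
eef_pos: [0.4265, -0.1132, 0.1523]
orientation: [2.311, 2.128, 0.0]
force: [-0.5, 0.3, -0.5]
grip_width: 0.0929
finger_force: 0.0
```

move_arm --motion '[0.15,1,0,0,0,0,1,0.15,1,0,0,0,0,1,0.15,1,0,0,0,0,1,0.15,1,0,0,0,0,1,0.15,1,0,0,0,0,1]'

```text
time_s: 34.7
eef_pos: [0.449, 0.0369, 0.1523]
orientation: [2.311, 2.128, 0.0]
force: [0.6, -0.6, 0.0]
grip_width: 0.0932
finger_force: 0.0
```

move_arm --motion '[0.15,1,0,0,0,0,1,0.15,1,0,0,0,0,1,0.15,1,0,0,0,0,1,0.15,1,0,0,0,0,1,0.15,1,0,0,0,0,1]'

```text
time_s: 35.33
eef_pos: [0.4715, 0.1869, 0.1522]
orientation: [2.311, 2.128, 0.0]
force: [0.9, -0.9, -0.6]
grip_width: 0.0929
finger_force: 0.0
```

move_arm --motion '[0.2,1,0,0,0,0,1,0.2,1,0,0,0,0,1,0.2,1,0,0,0,0,1,0.05,0.7,0,0,0,0,1,0,0,0,0,0,0,1]'

```text
time_s: 35.95
eef_pos: [0.4907, 0.2976, 0.152]
orientation: [-2.309, -2.13, 0.0]
force: [-0.1, -0.5, 0.2]
grip_width: 0.0927
finger_force: 0.0
```

move_arm --motion '[0,0,-0.9,0,0,0.1,1,0,0,-0.9,0,0,0,1,0,0,-0.9,0,0,0,1,0,0,-0.9,0,0,0,1,0,0,-0.5,0,0,0,1]'

```text
time_s: 36.58
eef_pos: [0.4904, 0.2958, 0.0281]
orientation: [-2.302, -2.137, 0.003]
force: [0.3, 0.8, 0.5]
grip_width: 0.0928
finger_force: 0.0
```

move_arm --motion '[0,0,-0.3,0,0,0,0.6,0,0,0,0,0,0,0.2,0,0,0,0,0,0,0,0,0,0,0,0,0,-0.2,0,0,0,0,0,0,-1]'

```text
time_s: 37.2
eef_pos: [0.4911, 0.297, 0.0206]
orientation: [2.301, 2.138, 0.001]
force: [-0.7, -0.0, -0.5]
grip_width: 0.0475
finger_force: 0.0
```

move_arm --motion '[0,0,0,0,0,0,-1,0,0,0,0,0,0,-1,0,0,0,0,0,0,-1,0,0,0.05,0,0,0,-1,0,0,0.1,0,0,0,-1]'

```text
time_s: 37.83
eef_pos: [0.4906, 0.2966, 0.0243]
orientation: [-2.301, -2.138, 0.001]
force: [0.1, 0.8, -4.5]
grip_width: 0.0359
finger_force: 30.0
```

move_arm --motion '[0,0,0.4,0,0,0,-1,0,0,0.8,0,0,0,-1,0,0,1,0,0,0,-1,0,0,0.8,0,0,0,-1,0,0,0.5,0,0,0,-1]'

```text
time_s: 38.45
eef_pos: [0.4912, 0.297, 0.1314]
orientation: [2.301, 2.138, 0.003]
force: [-0.5, 0.4, -4.1]
grip_width: 0.0356
finger_force: 30.0
```

move_arm --motion '[0.09,-0.57,0,0,0,0.966,-1,0.09,-0.57,0,0,0,0.966,-1,0.09,-0.57,0,0,0,0.966,-1,0.09,-0.57,0,0,0,0.966,-1,0.09,-0.57,0,0,0,0.966,-1]'

```text
time_s: 39.08
eef_pos: [0.5042, 0.2107, 0.1297]
orientation: [-1.8, -2.575, 0.001]
force: [0.4, 0.7, -4.3]
grip_width: 0.0356
finger_force: 30.0
```

move_arm --motion '[0.09,-0.57,0,0,0,0.966,-1,0.09,-0.57,0,0,0,0.966,-1,0.09,-0.57,0,0,0,0.966,-1,0.09,-0.57,0,0,0,0.966,-1,0.09,-0.57,0,0,0,0.966,-1]'

```text
time_s: 39.7
eef_pos: [0.5178, 0.1252, 0.1297]
orientation: [-1.221, -2.894, 0.0]
force: [0.0, -0.6, -4.3]
grip_width: 0.0357
finger_force: 30.0
```

move_arm --motion '[0.09,-0.57,0,0,0,0.966,-1,0.09,-0.57,0,0,0,0.966,-1,0.09,-0.57,0,0,0,0.966,-1,0.09,-0.57,0,0,0,0.966,-1,0.09,-0.57,0,0,0,0.966,-1]'

```text
time_s: 40.33
eef_pos: [0.5312, 0.0398, 0.1297]
orientation: [-0.589, -3.086, 0.0]
force: [-0.2, -0.8, -4.5]
grip_width: 0.036
finger_force: 30.0
```

move_arm --motion '[0.09,-0.57,0,0,0,0.966,-1,0.09,-0.57,0,0,0,0.966,-1,0,0,0,0,0,0,-1,0,0,0,0,0,0,-1,0,0,0,0,0,0,-1]'

```text
time_s: 40.95
eef_pos: [0.5366, 0.0067, 0.1297]
orientation: [-0.332, -3.124, -0.0]
force: [0.4, -0.6, -4.5]
grip_width: 0.0357
finger_force: 30.0
```

move_arm --motion '[0.07,-0.02,-0.9,0,0,0,-1,0,0,-0.8,0,0,0,-1,0,0,-0.4,0,0,0,-1,0,0,-0.2,0,0,0,-1,0,0,-0.05,0,0,0,-1]'

```text
time_s: 41.58
eef_pos: [0.5391, 0.0056, 0.0594]
orientation: [0.331, 3.124, 0.0]
force: [0.1, -0.5, -4.0]
grip_width: 0.0361
finger_force: 30.0
```

```bash
python3 - <<'E'
from h import *
t=robot.capture("top");s=robot.capture("side")
o=np.zeros((500,800,3),np.uint8)
o[:,:400]=cv2.resize(t[155:255,300:380],(400,500),interpolation=2); o[:400,400:]=cv2.resize(s[160:250,290:390],(400,360),interpolation=2)[:400] if 0 else cv2.resize(s[150:250,290:390],(400,400),interpolation=2)
cv2.imwrite("pics/g4.png",o)
E
```

```text
(no output)
```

View pics/g4.png

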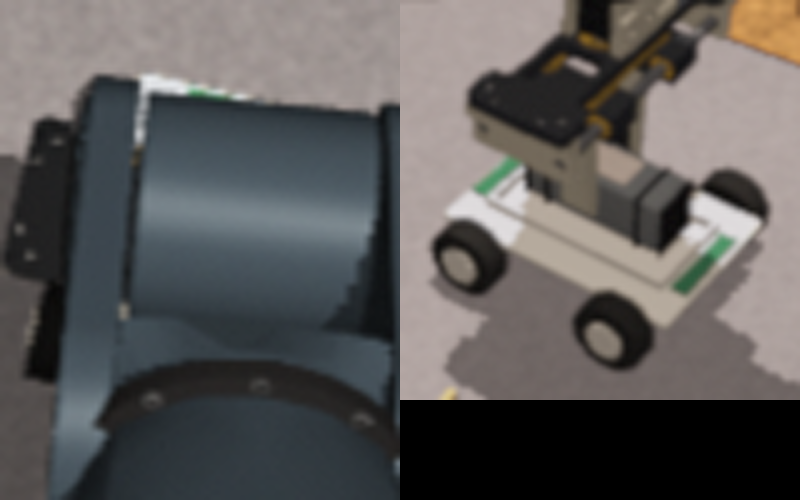

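The side crop shows the pack hovering over the bay at about (610,200), parallel to the lips and inside them. Lowering.

move_arm --motion '[0,0,-0.1,0,0,0,-1,0,0,-0.06,0,0,0,-1,0,0,-0.04,0,0,0,-1,0,0,-0.02,0,0,0,-1,0,0,0,0,0,0,-1]'

```text
time_s: 42.3
eef_pos: [0.5389, 0.0055, 0.0526]
orientation: [-0.331, -3.124, 0.0]
force: [1.0, 0.2, -3.1]
grip_width: 0.0354
finger_force: 30.0
```

move_arm --motion '[0,0,-0.02,0,0,0,-1,0,0,-0.015,0,0,0,-1,0,0,0,0,0,0,-1,0,0,0,0,0,0,-1,0,0,0,0,0,0,-1]'

```text
time_s: 42.92
eef_pos: [0.539, 0.0056, 0.0523]
orientation: [0.331, 3.124, -0.0]
force: [-4.5, 0.7, 6.0]
grip_width: 0.0359
finger_force: 30.0
```

move_arm --motion '[0,0,0,0,0,0,-0.4,0,0,0,0,0,0,0,0,0,0,0,0,0,0.3,0,0,0,0,0,0,0.3,0,0,0.3,0,0,0,0.3]'

```text
time_s: 43.55
eef_pos: [0.5386, 0.0056, 0.0604]
orientation: [-0.331, -3.123, 0.0]
force: [-0.2, -0.9, 0.8]
grip_width: 0.0602
finger_force: 0.0
```

move_arm --motion '[0,0,1,0,0,0,1,0,0,1,0,0,0,1,0,0,1,0,0,0,1,0,0,0.5,0,0,0,1,0,0,0,0,0,0,1]'

```text
time_s: 44.18
eef_pos: [0.5392, 0.0055, 0.1662]
orientation: [0.331, 3.122, 0.0]
force: [0.7, 0.2, -1.7]
grip_width: 0.0931
finger_force: 0.0
```

```bash
python3 - <<'E'
from h import *
t=robot.capture("top");s=robot.capture("side")
o=np.zeros((500,800,3),np.uint8)
o[:,:400]=cv2.resize(t[150:300,400:520],(400,500),interpolation=2); o[:400,400:]=cv2.resize(s[150:250,290:390],(400,400),interpolation=2)
o[400:,400:]=cv2.resize(s[85:185,270:470],(400,200),interpolation=2)[:100] 
cv2.imwrite("pics/g5.png",o)
for n in ("carton_mid","jar_mid","pack_mid"):
  for c in ("top","side"):print(n,c,[(np.round(d["xy"],1).tolist(),round(d["confidence"],2)) for d in robot.place_of(c,n)][:2])
for c in ("top","side"): print(proj(c,[(.404,-.2642,.059),(.48,-.3244,.0515),(.539,.006,.058)]).round(1).tolist())
E
```

```text
carton_mid top [([452.2, 260.5], 0.63)]
carton_mid side [([419.6, 153.4], 0.63), ([339.9, 197.4], 0.36)]
jar_mid top [([476.9, 230.6], 0.59), ([206.3, 237.6], 0.35)]
jar_mid side [([400.4, 135.8], 0.77)]
pack_mid top []
pack_mid side [([343.9, 193.2], 0.97), ([368.3, 133.2], 0.44)]
[[451.2, 262.7], [474.6, 232.0], [341.8, 205.5]]
[[421.8, 150.4], [401.7, 135.0], [341.0, 197.4]]
```

View pics/g5.png

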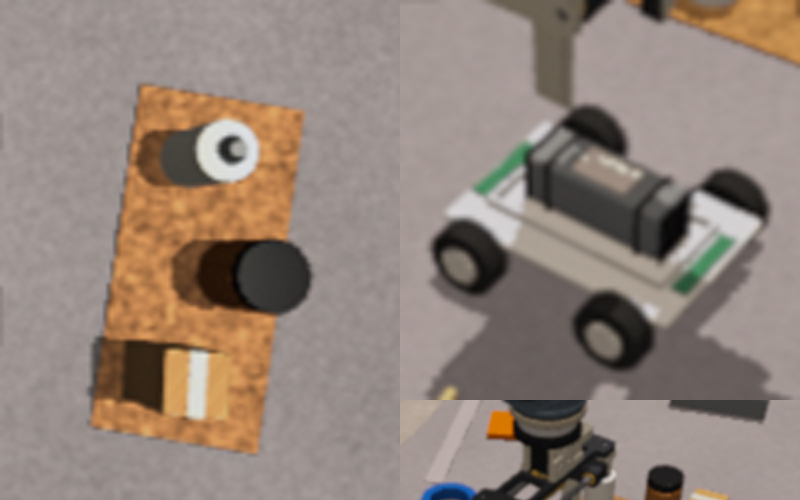

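The pack lies flat in the bay at (610,200), and all three containers stand upright on the mat. I go for the carton first, turning the hand back on the way.

move_arm --motion '[-0.265,-0.53,0,0,0,-0.971,1,-0.265,-0.53,0,0,0,-0.971,1,-0.265,-0.53,0,0,0,-0.971,1,-0.265,-0.53,0,0,0,-0.971,1,-0.265,-0.53,0,0,0,-0.971,1]'

```text
time_s: 45.2
eef_pos: [0.4988, -0.0744, 0.1653]
orientation: [-0.985, -2.983, 0.0]
force: [0.8, -0.9, 1.8]
grip_width: 0.0931
finger_force: 0.0
```

move_arm --motion '[-0.265,-0.53,0,0,0,-0.971,1,-0.265,-0.53,0,0,0,-0.971,1,-0.265,-0.53,0,0,0,-0.971,1,-0.265,-0.53,0,0,0,-0.971,1,-0.265,-0.53,0,0,0,-0.971,1]'

```text
time_s: 45.82
eef_pos: [0.4591, -0.1539, 0.1653]
orientation: [-1.59, -2.709, 0.0]
force: [-0.6, -0.6, -0.0]
grip_width: 0.0929
finger_force: 0.0
```

move_arm --motion '[-0.265,-0.53,0,0,0,-0.971,1,-0.265,-0.53,0,0,0,-0.971,1,-0.265,-0.53,0,0,0,-0.971,1,-0.265,-0.53,0,0,0,-0.971,1,-0.265,-0.53,0,0,0,-0.971,1]'

```text
time_s: 46.45
eef_pos: [0.4193, -0.2334, 0.1654]
orientation: [-2.124, -2.314, 0.0]
force: [0.3, 0.1, 0.3]
grip_width: 0.0931
finger_force: 0.0
```

move_arm --motion '[-0.265,-0.53,0,0,0,-0.971,1,-0.265,-0.53,0,0,0,-0.971,1,0,0,0,0,0,0,1,0,0,0,0,0,0,1,0,0,0,0,0,0,1]'

```text
time_s: 47.08
eef_pos: [0.404, -0.2642, 0.1655]
orientation: [-2.308, -2.132, -0.0]
force: [0.6, -0.4, 0.0]
grip_width: 0.0933
finger_force: 0.0
```

move_arm --motion '[0,0,-1,0,0,-0.02,1,0,0,-1,0,0,0,1,0,0,-1,0,0,0,1,0,0,-0.5,0,0,0,1,0,0,-0.23,0,0,0,1]'

```text
time_s: 47.7
eef_pos: [0.4039, -0.2646, 0.0533]
orientation: [-2.31, -2.128, 0.0]
force: [-0.5, -1.0, -0.5]
grip_width: 0.0934
finger_force: 0.0
```

move_arm --motion '[0,0,0,0,0,0,0.6,0,0,0,0,0,0,0.2,0,0,0,0,0,0,-0.1,0,0,0,0,0,0,-1,0,0,0,0,0,0,-1]'

```text
time_s: 48.32
eef_pos: [0.4038, -0.2648, 0.0538]
orientation: [2.311, 2.128, 0.0]
force: [0.4, 0.1, 0.3]
grip_width: 0.0476
finger_force: 0.0
```

move_arm --motion '[0,0,0,0,0,0,-1,0,0,0.05,0,0,0,-1,0,0,0.3,0,0,0,-1,0,0,0.7,0,0,0,-1,0,0,1,0,0,0,-1]'

```text
time_s: 48.95
eef_pos: [0.4034, -0.2645, 0.1158]
orientation: [-2.31, -2.127, 0.0]
force: [-0.6, -0.5, -0.9]
grip_width: 0.0461
finger_force: 29.8
```

move_arm --motion '[0,0,1,0,0,0,-1,0,0.5,0.67,0,0,0,-1,0,1,0,0,0,0,-1,0,1,0,0,0,0,-1,0,1,0,0,0,0,-1]'

```text
time_s: 49.58
eef_pos: [0.4036, -0.1588, 0.1658]
orientation: [2.311, 2.127, 0.0]
force: [-0.3, 0.1, -1.4]
grip_width: 0.0461
finger_force: 29.8
```

move_arm --motion '[0.08,1,0,0,0,0,-1,0.08,1,0,0,0,0,-1,0.08,1,0,0,0,0,-1,0.08,1,0,0,0,0,-1,0.08,1,0,0,0,0,-1]'

```text
time_s: 50.2
eef_pos: [0.4157, -0.0088, 0.1658]
orientation: [2.311, 2.127, 0.0]
force: [-0.5, -0.4, -1.5]
grip_width: 0.0462
finger_force: 29.8
```

move_arm --motion '[0.08,1,0,0,0,0,-1,0.08,1,0,0,0,0,-1,0.08,1,0,0,0,0,-1,0.08,1,0,0,0,0,-1,0.08,1,0,0,0,0,-1]'

```text
time_s: 50.82
eef_pos: [0.4277, 0.1413, 0.1658]
orientation: [2.311, 2.128, 0.0]
force: [0.7, 0.1, -1.6]
grip_width: 0.0461
finger_force: 29.8
```

move_arm --motion '[0,1,0,0,0,0,-1,0,1,0,0,0,0,-1,0,0.9,0,0,0,0,-1,0,0,0,0,0,0,-1,0,0,0,0,0,0,-1]'

```text
time_s: 51.45
eef_pos: [0.4276, 0.2268, 0.1654]
orientation: [2.311, 2.128, -0.0]
force: [-0.7, 0.3, -2.0]
grip_width: 0.0463
finger_force: 29.8
```

move_arm --motion '[0.02,0.11,-1,0,0,0,-1,0,0,-1,0,0,0,-1,0,0,-0.9,0,0,0,-1,0,0,-0.3,0,0,0,-1,0,0,-0.1,0,0,0,-1]'

```text
time_s: 52.08
eef_pos: [0.4286, 0.2302, 0.0664]
orientation: [-2.312, -2.127, 0.0]
force: [0.3, 0.4, -2.0]
grip_width: 0.0462
finger_force: 29.8
```

move_arm --motion '[0,0,-0.12,0,0,0,-1,0,0,-0.06,0,0,0,-1,0,0,-0.04,0,0,0,-1,0,0,-0.02,0,0,0,-1,0,0,0,0,0,0,-1]'

```text
time_s: 52.7
eef_pos: [0.4284, 0.2306, 0.0591]
orientation: [2.311, 2.128, 0.0]
force: [-0.2, -0.2, -1.8]
grip_width: 0.046
finger_force: 29.8
```

move_arm --motion '[0,0,-0.015,0,0,0,-1,0,0,-0.01,0,0,0,-1,0,0,0,0,0,0,-1,0,0,0,0,0,0,-1,0,0,0,0,0,0,-1]'

```text
time_s: 53.32
eef_pos: [0.4284, 0.2306, 0.0587]
orientation: [2.311, 2.128, 0.0]
force: [-1.9, -1.0, 6.4]
grip_width: 0.0463
finger_force: 29.8
```

move_arm --motion '[0,0,0,0,0,0,-0.3,0,0,0,0,0,0,0.3,0,0,0,0,0,0,1,0,0,0,0,0,0,1,0,0,0.3,0,0,0,1]'

```text
time_s: 53.95
eef_pos: [0.428, 0.2304, 0.0672]
orientation: [-2.311, -2.127, 0.002]
force: [0.4, 0.1, 0.7]
grip_width: 0.0814
finger_force: 0.0
```

move_arm --motion '[0,0,1,0,0,0,1,0,0,1,0,0,0,1,0,0,1,0,0,0,1,0,-0.5,0,0,0,0,1,0,-1,0,0,0,0,1]'

```text
time_s: 54.58
eef_pos: [0.428, 0.1849, 0.157]
orientation: [2.31, 2.129, -0.0]
force: [-0.0, 0.8, -0.3]
grip_width: 0.0929
finger_force: 0.0
```

move_arm --motion '[0.1,-1,0,0,0,0,1,0.1,-1,0,0,0,0,1,0.1,-1,0,0,0,0,1,0.1,-1,0,0,0,0,1,0.1,-1,0,0,0,0,1]'

```text
time_s: 55.2
eef_pos: [0.4426, 0.034, 0.1565]
orientation: [-2.311, -2.127, 0.002]
force: [0.5, 0.4, 0.3]
grip_width: 0.0932
finger_force: 0.0
```

move_arm --motion '[0.1,-1,0,0,0,0,1,0.1,-1,0,0,0,0,1,0.1,-1,0,0,0,0,1,0.1,-1,0,0,0,0,1,0.1,-1,0,0,0,0,1]'

```text
time_s: 55.82
eef_pos: [0.4574, -0.1158, 0.1564]
orientation: [-2.311, -2.126, 0.001]
force: [0.4, 1.0, 0.5]
grip_width: 0.0928
finger_force: 0.0
```

move_arm --motion '[0.1,-1,0,0,0,0,1,0.1,-1,0,0,0,0,1,0.1,-1,0,0,0,0,1,0.1,-1,0,0,0,0,1,0.1,-1,0,0,0,0,1]'

```text
time_s: 56.45
eef_pos: [0.4723, -0.2656, 0.1563]
orientation: [-2.311, -2.126, 0.001]
force: [-1.0, -1.0, -0.5]
grip_width: 0.0928
finger_force: 0.0
```

move_arm --motion '[0.1,-1,0,0,0,0,1,0.1,-1,0,0,0,0,1,0,0,0,0,0,0,1,0,0,0,0,0,0,1,0,0,0,0,0,0,1]'

```text
time_s: 57.08
eef_pos: [0.4791, -0.3237, 0.1571]
orientation: [-2.31, -2.128, 0.0]
force: [0.2, -1.2, 0.2]
grip_width: 0.0933
finger_force: 0.0
```

move_arm --motion '[0.02,-0.02,-1,0,0,0,1,0,0,-1,0,0,0,1,0,0,-0.8,0,0,0,1,0,0,-0.5,0,0,0,1,0,0,-0.15,0,0,0,1]'

```text
time_s: 57.7
eef_pos: [0.4798, -0.3246, 0.0533]
orientation: [-2.31, -2.128, 0.0]
force: [-0.2, -0.6, -0.4]
grip_width: 0.0929
finger_force: 0.0
```

move_arm --motion '[0,0,0,0,0,0,0.6,0,0,0,0,0,0,0.2,0,0,0,0,0,0,0,0,0,0,0,0,0,-1,0,0,0,0,0,0,-1]'

```text
time_s: 58.32
eef_pos: [0.48, -0.3251, 0.054]
orientation: [2.311, 2.127, 0.0]
force: [0.3, 0.1, 1.5]
grip_width: 0.0539
finger_force: 30.0
```

move_arm --motion '[0,0,0,0,0,0,-1,0,0,0.05,0,0,0,-1,0,0,0.3,0,0,0,-1,0,0,0.7,0,0,0,-1,0,0,1,0,0,0,-1]'

```text
time_s: 58.95
eef_pos: [0.4796, -0.3247, 0.1158]
orientation: [-2.31, -2.127, 0.0]
force: [0.8, -0.4, -1.5]
grip_width: 0.0535
finger_force: 30.0
```

move_arm --motion '[0,0,1,0,0,0,-1,0,0.3,1,0,0,0,-1,0,1,0.5,0,0,0,-1,0,1,0,0,0,0,-1,0,1,0,0,0,0,-1]'

```text
time_s: 59.58
eef_pos: [0.4798, -0.2251, 0.1909]
orientation: [2.311, 2.127, 0.0]
force: [-0.1, 0.5, -3.2]
grip_width: 0.0537
finger_force: 30.0
```

move_arm --motion '[-0.1,1,0,0,0,0,-1,-0.1,1,0,0,0,0,-1,-0.1,1,0,0,0,0,-1,-0.1,1,0,0,0,0,-1,-0.1,1,0,0,0,0,-1]'

```text
time_s: 60.2
eef_pos: [0.4647, -0.0751, 0.1907]
orientation: [2.311, 2.127, 0.0]
force: [0.3, 0.2, -3.0]
grip_width: 0.0538
finger_force: 30.0
```

move_arm --motion '[-0.1,1,0,0,0,0,-1,-0.1,1,0,0,0,0,-1,-0.1,1,0,0,0,0,-1,-0.1,1,0,0,0,0,-1,-0.1,1,0,0,0,0,-1]'

```text
time_s: 60.82
eef_pos: [0.4497, 0.0749, 0.1908]
orientation: [2.311, 2.127, 0.001]
force: [0.2, -0.6, -2.2]
grip_width: 0.0535
finger_force: 30.0
```

move_arm --motion '[-0.1,1,0,0,0,0,-1,-0.1,1,0,0,0,0,-1,-0.1,1,0,0,0,0,-1,-0.1,1,0,0,0,0,-1,-0.1,1,0,0,0,0,-1]'

```text
time_s: 61.45
eef_pos: [0.4347, 0.2249, 0.1908]
orientation: [2.311, 2.128, 0.0]
force: [0.0, -0.1, -2.1]
grip_width: 0.0538
finger_force: 30.0
```

move_arm --motion '[0,1,0,0,0,0,-1,0,1,0,0,0,0,-1,0,0.3,0,0,0,0,-1,0,0,0,0,0,0,-1,0,0,0,0,0,0,-1]'

```text
time_s: 62.08
eef_pos: [0.4349, 0.2921, 0.1903]
orientation: [2.312, 2.127, -0.001]
force: [0.1, -0.2, -1.7]
grip_width: 0.0535
finger_force: 30.0
```

move_arm --motion '[-0.04,0.05,-1,0,0,0,-1,0,0,-1,0,0,0,-1,0,0,-1,0,0,0,-1,0,0,-0.8,0,0,0,-1,0,0,-0.3,0,0,0,-1]'

```text
time_s: 62.7
eef_pos: [0.4334, 0.2935, 0.0664]
orientation: [-2.312, -2.126, 0.003]
force: [-0.1, -0.4, -2.1]
grip_width: 0.0535
finger_force: 30.0
```

move_arm --motion '[0,0,-0.12,0,0,0,-1,0,0,-0.06,0,0,0,-1,0,0,-0.04,0,0,0,-1,0,0,-0.02,0,0,0,-1,0,0,0,0,0,0,-1]'

```text
time_s: 63.32
eef_pos: [0.4338, 0.2945, 0.0603]
orientation: [2.311, 2.128, 0.0]
force: [0.2, -0.9, -3.3]
grip_width: 0.0537
finger_force: 30.0
```

move_arm --motion '[0,0,-0.03,0,0,0,-1,0,0,-0.02,0,0,0,-1,0,0,0,0,0,0,-1,0,0,0,0,0,0,-1,0,0,0,0,0,0,-1]'

```text
time_s: 63.95
eef_pos: [0.4338, 0.2945, 0.0589]
orientation: [-2.311, -2.128, -0.0]
force: [-2.5, -0.8, 6.4]
grip_width: 0.054
finger_force: 30.0
```

move_arm --motion '[0,0,0,0,0,0,-0.1,0,0,0,0,0,0,0.4,0,0,0,0,0,0,1,0,0,0,0,0,0,1,0,0,0.3,0,0,0,1]'

```text
time_s: 64.58
eef_pos: [0.4334, 0.2942, 0.0674]
orientation: [-2.311, -2.127, 0.002]
force: [-0.0, 0.4, 0.5]
grip_width: 0.0891
finger_force: 0.0
```

move_arm --motion '[0,0,1,0,0,0,1,0,0,1,0,0,0,1,0,0,1,0,0,0,1,0,-0.5,0,0,0,0,1,0,-1,0,0,0,0,1]'

```text
time_s: 65.2
eef_pos: [0.4334, 0.2487, 0.1572]
orientation: [2.31, 2.129, -0.0]
force: [0.3, -0.4, 0.1]
grip_width: 0.093
finger_force: 0.0
```

move_arm --motion '[0.25,-1,0,0,0,0,1,0.25,-1,0,0,0,0,1,0.25,-1,0,0,0,0,1,0.25,-1,0,0,0,0,1,0.25,-1,0,0,0,0,1]'

```text
time_s: 65.82
eef_pos: [0.4707, 0.0978, 0.1568]
orientation: [-2.311, -2.127, 0.002]
force: [-0.3, -0.1, -0.1]
grip_width: 0.0931
finger_force: 0.0
```

move_arm --motion '[0.25,-1,0,0,0,0,1,0.25,-1,0,0,0,0,1,0.25,-1,0,0,0,0,1,0.25,-1,0,0,0,0,1,0.25,-1,0,0,0,0,1]'

```text
time_s: 66.45
eef_pos: [0.508, -0.052, 0.1567]
orientation: [-2.311, -2.127, 0.002]
force: [1.1, 0.2, 0.4]
grip_width: 0.093
finger_force: 0.0
```

move_arm --motion '[0.25,-1,0,0,0,0,1,0.25,-1,0,0,0,0,1,0.25,-1,0,0,0,0,1,0.25,-1,0,0,0,0,1,0.25,-1,0,0,0,0,1]'

```text
time_s: 67.08
eef_pos: [0.5454, -0.2019, 0.1566]
orientation: [-2.311, -2.126, 0.001]
force: [0.5, -0.0, -0.2]
grip_width: 0.0932
finger_force: 0.0
```

move_arm --motion '[0.25,-1,0,0,0,0,1,0.25,-1,0,0,0,0,1,0.25,-1,0,0,0,0,1,0,0,0,0,0,0,1,0,0,0,0,0,0,1]'

```text
time_s: 67.7
eef_pos: [0.5679, -0.2901, 0.1568]
orientation: [-2.31, -2.126, 0.001]
force: [0.1, 0.7, -0.4]
grip_width: 0.0927
finger_force: 0.0
```

move_arm --motion '[0.04,0,-1,0,0,0,1,0,0,-1,0,0,0,1,0,0,-0.8,0,0,0,1,0,0,-0.5,0,0,0,1,0,0,-0.15,0,0,0,1]'

```text
time_s: 68.32
eef_pos: [0.5696, -0.2899, 0.0535]
orientation: [-2.31, -2.128, 0.0]
force: [-0.1, 0.7, 0.2]
grip_width: 0.093
finger_force: 0.0
```

move_arm --motion '[0,0,0,0,0,0,0.6,0,0,0,0,0,0,0.2,0,0,0,0,0,0,0,0,0,0,0,0,0,-1,0,0,0,0,0,0,-1]'

```text
time_s: 68.95
eef_pos: [0.57, -0.2906, 0.0542]
orientation: [2.311, 2.128, 0.0]
force: [-1.9, 0.4, 1.8]
grip_width: 0.0473
finger_force: 0.9
```

move_arm --motion '[0,0,0,0,0,0,-1,0,0,0.05,0,0,0,-1,0,0,0.3,0,0,0,-1,0,0,0.7,0,0,0,-1,0,0,1,0,0,0,-1]'

```text
time_s: 69.58
eef_pos: [0.5698, -0.2905, 0.1171]
orientation: [-2.311, -2.127, 0.0]
force: [0.7, -0.1, -1.4]
grip_width: 0.0456
finger_force: 30.0
```

move_arm --motion '[0,0,1,0,0,0,-1,0,0.3,1,0,0,0,-1,0,1,0.5,0,0,0,-1,0,1,0,0,0,0,-1,0,1,0,0,0,0,-1]'

```text
time_s: 70.2
eef_pos: [0.5701, -0.1907, 0.1925]
orientation: [2.31, 2.126, 0.001]
force: [0.5, 0.6, -1.0]
grip_width: 0.0457
finger_force: 30.0
```

move_arm --motion '[-0.26,1,0,0,0,0,-1,-0.26,1,0,0,0,0,-1,-0.26,1,0,0,0,0,-1,-0.26,1,0,0,0,0,-1,-0.26,1,0,0,0,0,-1]'

```text
time_s: 70.82
eef_pos: [0.5308, -0.0406, 0.1922]
orientation: [2.31, 2.127, 0.002]
force: [0.2, 0.0, -1.7]
grip_width: 0.0456
finger_force: 29.9
```

move_arm --motion '[-0.26,1,0,0,0,0,-1,-0.26,1,0,0,0,0,-1,-0.26,1,0,0,0,0,-1,-0.26,1,0,0,0,0,-1,-0.26,1,0,0,0,0,-1]'

```text
time_s: 71.45
eef_pos: [0.4918, 0.1094, 0.1921]
orientation: [2.311, 2.127, 0.002]
force: [0.7, 0.3, -1.6]
grip_width: 0.0456
finger_force: 29.9
```

move_arm --motion '[-0.26,1,0,0,0,0,-1,-0.26,1,0,0,0,0,-1,-0.26,1,0,0,0,0,-1,-0.26,1,0,0,0,0,-1,-0.26,1,0,0,0,0,-1]'

```text
time_s: 72.08
eef_pos: [0.4528, 0.2595, 0.1922]
orientation: [2.311, 2.127, 0.003]
force: [0.8, -0.2, -2.0]
grip_width: 0.0454
finger_force: 29.9
```

move_arm --motion '[-0.16,1,0,0,0,0,-1,-0.16,1,0,0,0,0,-1,-0.16,1,0,0,0,0,-1,0,0.3,0,0,0,0,-1,0,0,0,0,0,0,-1]'

```text
time_s: 72.7
eef_pos: [0.4386, 0.3574, 0.1912]
orientation: [2.311, 2.128, 0.001]
force: [-0.0, 0.5, -1.3]
grip_width: 0.0458
finger_force: 30.0
```

move_arm --motion '[0,0,-1,0,0,0,-1,0,0,-1,0,0,0,-1,0,0,-1,0,0,0,-1,0,0,-0.8,0,0,0,-1,0,0,-0.3,0,0,0,-1]'

```text
time_s: 73.32
eef_pos: [0.4385, 0.3562, 0.0668]
orientation: [-2.312, -2.126, 0.003]
force: [0.2, -0.0, -0.8]
grip_width: 0.0458
finger_force: 30.0
```

move_arm --motion '[0,0,-0.15,0,0,0,-1,0,0,-0.08,0,0,0,-1,0,0,-0.04,0,0,0,-1,0,0,-0.02,0,0,0,-1,0,0,0,0,0,0,-1]'

```text
time_s: 73.95
eef_pos: [0.4387, 0.3576, 0.0591]
orientation: [2.311, 2.128, 0.001]
force: [-0.6, 0.7, -2.3]
grip_width: 0.0455
finger_force: 30.0
```

move_arm --motion '[0,0,-0.02,0,0,0,-1,0,0,-0.01,0,0,0,-1,0,0,0,0,0,0,-1,0,0,0,0,0,0,-1,0,0,0,0,0,0,-1]'

```text
time_s: 74.58
eef_pos: [0.4387, 0.3577, 0.059]
orientation: [-2.311, -2.128, -0.001]
force: [-3.7, -1.2, 10.3]
grip_width: 0.0452
finger_force: 30.0
```

Down. Release, rise and clear the view.

move_arm --motion '[0,0,0,0,0,0,-0.3,0,0,0,0,0,0,0.3,0,0,0,0,0,0,1,0,0,0,0,0,0,1,0,0,0.3,0,0,0,1]'

```text
time_s: 75.2
eef_pos: [0.4382, 0.3572, 0.0667]
orientation: [-2.311, -2.128, 0.002]
force: [0.6, -0.3, -0.4]
grip_width: 0.0808
finger_force: 0.0
```

move_arm --motion '[0,0,1,0,0,0,1,0,0,1,0,0,0,1,0,0,1,0,0,0,1,0,0,1,0,0,0,1,0,-0.5,1,0,0,0,1]'

```text
time_s: 75.82
eef_pos: [0.4384, 0.3427, 0.2186]
orientation: [2.31, 2.129, 0.001]
force: [-0.0, -0.8, -0.1]
grip_width: 0.0929
finger_force: 0.0
```

move_arm --motion '[0,-1,0,0,0,0,1,0,-1,0,0,0,0,1,0,-1,0,0,0,0,1,0,-1,0,0,0,0,1,0,-1,0,0,0,0,1]'

```text
time_s: 76.45
eef_pos: [0.4385, 0.1915, 0.2176]
orientation: [2.311, 2.128, 0.001]
force: [0.5, 0.1, -0.0]
grip_width: 0.0931
finger_force: 0.0
```

move_arm --motion '[0,-1,0,0,0,0,1,0,-1,0,0,0,0,1,0,-1,0,0,0,0,1,0,-1,0,0,0,0,1,0,-1,0,0,0,0,1]'

```text
time_s: 77.08
eef_pos: [0.4385, 0.0415, 0.2176]
orientation: [2.311, 2.127, 0.001]
force: [-0.1, -0.1, 0.4]
grip_width: 0.093
finger_force: 0.0
```

move_arm --motion '[0,-1,0,0,0,0,1,0,-1,0,0,0,0,1,0,-1,0,0,0,0,1,0,-1,0,0,0,0,1,0,-1,0,0,0,0,1]'

```text
time_s: 77.7
eef_pos: [0.4385, -0.1086, 0.2176]
orientation: [2.311, 2.127, 0.001]
force: [0.3, 0.4, 0.4]
grip_width: 0.0933
finger_force: 0.0
```

move_arm --motion '[0,-1,0,0,0,0,1,0,-1,0,0,0,0,1,0,0,0,0,0,0,1,0,0,0,0,0,0,1,0,0,0,0,0,0,1]'

```text
time_s: 78.32
eef_pos: [0.4386, -0.1668, 0.2171]
orientation: [2.31, 2.129, 0.0]
force: [-0.4, 0.5, 0.8]
grip_width: 0.093
finger_force: 0.0
```

```bash
python3 - <<'E'
from h import *
t=robot.capture("top");s=robot.capture("side")
o=np.zeros((600,800,3),np.uint8)
o[:500,:500]=cv2.resize(t[175:275,175:275],(500,500),interpolation=2); o[:600,500:]=cv2.resize(s[170:370,275:375],(300,600),interpolation=2)
cv2.imwrite("pics/g6.png",o)
t0=cv2.imread("pics/top0.png");s0=cv2.imread("pics/side0.png")
for n,a,b,ra,rb in [("row",t0,t,(230,275,182,275),None),("rowside",s0,s,(250,350,305,375),None),("meter",t0,t,(75,125,320,395),None)]:
    y0,y1,x0,x1=ra;A=a[y0:y1,x0:x1].astype(np.float32).mean(2);B=b[y0:y1,x0:x1].astype(np.float32).mean(2)
    print(n,cv2.phaseCorrelate(A,B),np.abs(A-B).mean())
E
```

```text
row ((-0.10344507162668037, 0.40641770333352767), 0.9442127810584174) 16.466028
rowside ((-0.12780571273146535, 0.016400219503040603), 0.8582558872964647) 11.061096
meter ((0.5026201895674944, -0.0006797813678858233), 0.9976793556213379) 11.9453335
```

View pics/g6.png

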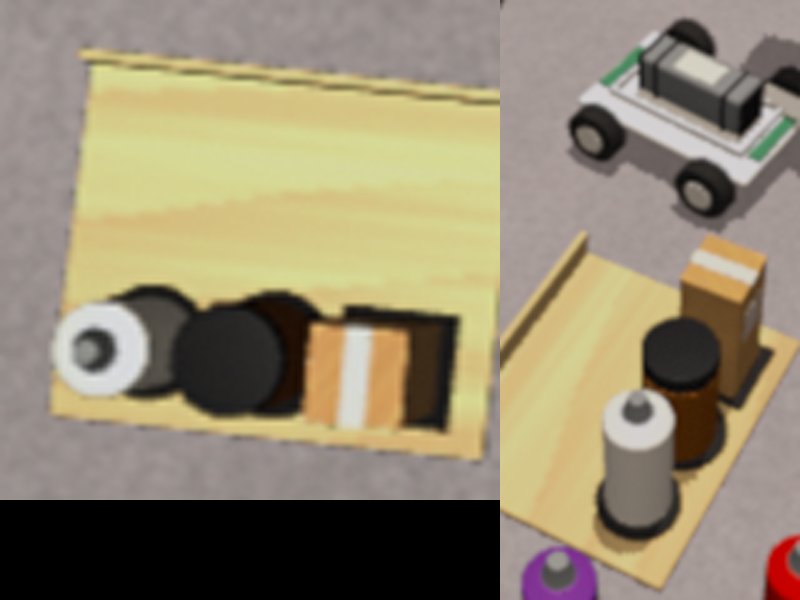

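The row looks the same as at the start: bottle (100,348), jar (228,360), carton (357,378). The pack lies in the bay and the arm is clear of everything.

```bash
python3 -c "
from rig import robot
print(robot.close_job())"
```

```text
the job is handed in; nothing more can be done
None
```

The job is handed in at about 78 s of the 152 s allowed: the battery pack lies flat in the rover's bay, and the bottle, carton and jar stand upright, back on their own pads within about 1 mm of where I picked them up; the arm never went near the multimeter.

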